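Switch off the analyser isolator and line up its padlock hasp

ROBOT

A 6-joint arm with a two-finger parallel gripper is mounted at the origin on the work surface. World frame = base frame: x ahead of the robot, y to its left, z up, the work surface at z = 0. Lengths are in mm, angles in rad, forces in N, time in s.
With the tool pointing down it reaches from about 400 to 925 mm from the base axis. Payload 12.5 kg.
Tool frame: the origin (TCP) lies at the centre of the arm's flange, where the gripper is bolted on; the fingertips stand 190 mm ahead of it and the grasp point (between the pads) lies env.grip_point_offset ahead of it (env.grip_point_offset is the distance from the TCP to the grasp point, in mm); z points along the fingers, x is the direction in which the jaws open and shut, and the axes are right-handed (so a half turn about z gives the same grasp; the last joint's range is limited). The gripper opens to 95 mm and grips with 3 to 60 N. Pads are 20 mm wide; open, the fingers measure 119 mm over their backs; the gripper's body (75 mm by 180 mm) begins 59 mm behind the grasp point.
Start: joints at [1.171, 0.491, 1.559, -0, 1.092, -0.106], TCP at [180.971, 598.226, 404.761] pointing down, gripper open.
Joint ranges: [-3.1, 3.1], [-0.84, 2.19], [0.05, 2.79], [-1.13, 4.28], [0.06, 2.93], [-2.69, 2.69]. Speed limits (rad/s): [2.22, 2.22, 2.79, 3.14, 3.14, 3.14].

INTERFACE

Orientations are given as [roll, pitch, yaw] about the fixed x, y, z axes, in that order (R = Rz(yaw) Ry(pitch) Rx(roll)).
In Python, from cell import state, read_camera, camera_model, job_done, env gives the robot as it stands.
- The arm moves only by the tool arm_command, never from a script. Its argument "steps" is a list of rows, each a list of 6 numbers: the shift along the tool's x, y, z in cm, then the turn, a rotation vector about the tool's x, y, z in degrees. In form: [[dx, dy, dz, rx, ry, rz], ...]. A call has 1 to 12 rows; each row is the pose to reach, as a shift and turn from the pose commanded when the call began, along the tool's axes at that moment; what a row does not reach only later rows make up. A row lasts 1/12 s, in which the tool goes at most 41.7 mm and 7.16 degrees, less where a joint would pass 70% of its speed; a pose out of reach is approached as far as the arm can. A call with a gripper value outside its range is refused whole. "jaw" is the finger opening in cm, from 0 to 9.51, set as the call begins (left out, the last holds). The fingers move at their own pace and stop on an object; the grip force is fixed at half the most. Time passes only in rows, so rows that repeat a pose let the fingers close. It gives the time, the measured TCP pose, the force and the opening at its end, in the units of the state.
- state(): the state, without advancing time (a new reading comes with each control period).
- read_camera(name): name is "side" or "top" or "wrist"; returns the picture (384x512x3 uint8, red, green, blue); there is no depth.
- camera_model(name): a dict with "K" (3x3 intrinsics, pixels), "xyz" and "rotation" of the camera in the world. Camera axes: x right, y up, looking along -z (the intrinsics and any distortion apply to the point x, -y, -z); pixel columns grow to the right and rows downward; lengths in mm; the calibration is good to about 2 mm. A picture is of the moment at which its call begins: read the wrist's pose just before it. camera_model takes no time and is no camera call; for the wrist camera it gives the pose at the moment of the call.
- job_done(): hands the job in, once; it reports no verdict.
The state is a dict: "t": time; "joints": joint angles; "qvel": joint speeds; "tau": joint torques, N m; "eef_pos": TCP position; "tcp_rot": TCP orientation; "ft_force": force on the tool from outside, world axes, zero at the start; "moment": the same for the moment, N m; "opening": opening from 0.0 (shut) to 1.0 (fully open).
Only numpy, scipy, OpenCV 4.12 (cv2) and the standard library are available. Lean on these libraries where they do the work, as an engineer would, in place of code of your own. Each camera call takes 0.05 s, during which the arm holds its last target. There are 200 camera calls.

TASK

Lock out the analyser's supply: swing the black isolator handle round to off and press it firmly, but without forcing it, against its stop post. Then gently push the steel hasp slide by its upright lug until the lug just bears on the handle and the two padlock holes are in line, without shoving the handle back off its stop. Leave the other things on the bench where they are.

Things in the scene. Friction and masses are not known exactly. Their poses are not given: they have to be found in the camera images.
- isolator: Fixed grey enclosure with a white top on the bench, 248 x 228 mm and 70 mm high, with handle and hasp on its top face. Origin: centre of its underside; its x axis points from its hasp side towards its handle pivot, y to the left of that, z up.
- handle: Black handle bar on a stiff vertical pivot: friction about 1.6 N m (13 N at its hole), no spring, stays where left. Origin: on the pivot axis at the bar's underside, 86 mm above the bench. y points along the bar from pivot to free end, x across it. Bar 24 mm wide, 25 mm high, reaching 150 mm from the pivot; hub 52 mm across. Turns to off counter-clockwise from above.
- bracket: Steel bracket fixed on the enclosure, carrying stop post and slide guides; axes as the enclosure's; origin on the enclosure's top face. Its place differs by up to 5 mm, so off is felt, not fixed. On: bar within 0.35 rad of the enclosure's +y. Off: bar meets the post, 1.46 to 1.68 rad counter-clockwise of +y, so about along -x.
- handle_eye (a point): Centre of the 12 mm vertical padlock hole near the bar's free end, at its top face (111 mm above the bench), 125 mm from the pivot. Axes as the handle's: the -x side face (12 mm off the midline) leads when turning to off, the +x side face is the one to push.
- handle_flank (a point): Point on the bar's leading (-x) side face, 55 mm from the pivot, mid height; it meets the stop post. Same frame axes as handle_eye.
- stop_face (a point): Foremost point of the fixed upright steel stop post (16 mm across, its top 115 mm above the bench), on the side that the handle meets. Axes as the enclosure's: the gap between handle and stop is handle_flank's y in this frame, 0 when touching, positive when apart.
- slide: Flat steel hasp slide with an upright lug, free to move 85 mm along the enclosure's +y, beneath the handle; friction about 2.5 N, no spring, stays where left. Starts 28 to 62 mm short. With the handle at off the lug meets the bar's side when the holes are in line; nothing latches, and about 13 N more shoves the handle back. Origin: at its hole, under the plate. Axes as the enclosure's.
- slide_hole (a point): Centre of the 12 mm vertical hole in the flat steel slide plate (34 mm wide, 5 mm thick), at the plate's top face, 80 mm above the bench and so 6 mm below the handle's bar. Axes as the enclosure's.
- lug_back (a point): Point on the back (-y) face of the slide's upright steel lug, 105 mm above the bench; push here along +y. The lug is 30 mm wide (x), 10 mm thick (y) and stands 80 to 117 mm above the bench; its front face is 12 mm, this back face 22 mm behind the hole's centre. Tail and guides behind it stay below 81 mm. Axes as the enclosure's.
- padlock: Brass padlock lying on the bench beside the enclosure, 42 x 50 mm body, 22 mm thick; bystander. Origin: centre of the underside of its body.
- glove_box: Cardboard glove box, 120 x 220 mm, 70 mm high; bystander. Origin: centre of its underside.
- wash_bottle: White bottle, 70 mm across, 170 mm high; bystander. Origin: centre of its underside.
- tube_rack: White tube rack, 90 x 130 mm, 80 mm high; bystander. Origin: centre of its underside.

How it is judged (in metres and radians):
On the way, in this order (a step that is already met when the one before it is completed fails the run):
1. the handle is off and pressed firmly home: within 2 mm of its stop post and bearing on it with over 8 N (y of handle_flank in the frame of stop_face below 0.002 m and contact force between handle and bracket above 8 N), for 0.05 s.
2. the lug bears on the handle with over 1 N, the holes in line, the handle still against its stop (horizontal distance between slide_hole and handle_eye below 0.0025 m and y of handle_flank in the frame of stop_face below 0.002 m and contact force between slide and handle above 1 N), for 0.05 s.
At the end, for the whole second after the job is handed in: The handle rests at off, its leading side within 2 mm of the stop post, and the slide's hole lies within 2.5 mm (horizontally) of the handle's hole, both at rest (y of handle_flank in the frame of stop_face below 0.002 m and horizontal distance between slide_hole and handle_eye below 0.0025 m and angular speed of handle below 0.02 rad/s and linear speed of slide below 0.005 m/s); the robot touches nothing.
It fails at once if the slide shoves the handle off its stop (lug against the handle while the handle stands more than 4 mm from the stop) (y of handle_flank in the frame of stop_face above 0.004 m and horizontal distance between slide_hole and handle_eye below 0.004 m).
It fails at once if the handle is forced: the fingers press on it with over 50 N (contact force between the fingers and handle above 50 N).
It fails at once if the slide is not pushed gently: the fingers press on it with over 14 N (contact force between the fingers and slide above 14 N).
It fails at once if a bystander is moved by more than 15 mm (distance of any of padlock, glove_box, wash_bottle, tube_rack from where it was at the start of the episode above 0.015 m).
It also fails if it takes over 50 s, if anything falls off the work surface, if the arm or the gripper's body presses on something with over 40 N, if the wrist force passes 120 N, or if a joint passes its speed limit or range.

## Working session

There is one attempt and no reset: what is moved stays moved. The work goes in short steps, Python scripts to look and compute and a tool call to move; the robot and the scene stay as the last step left them, time stands still between calls to the robot, and variables do not carry over. Pictures are saved under pics/ and viewed, about 8 in all and at most 12, crops included, and the job is handed in when it is done.

Besides the shell and the picture viewer there is one more tool, called by a JSON object that holds its "fn" and its "kwargs". arm_command: Moves the arm, as the interface text tells. Its arguments: {"type":"object","properties":{"steps":{"type":"array"},"jaw":{"type":"number"}},"required":["steps"]}

```bash
mkdir -p pics; ls
python3 - <<'E'
from cell import *
import cv2,numpy as np
s=state();print(s)
print(env.grip_point_offset)
for n in("top","side"):
    cv2.imwrite(f"pics/{n}0.png",cv2.resize(read_camera(n)[:,:,::-1],None,fx=1.5,fy=1.5,interpolation=cv2.INTER_CUBIC)); print(n,camera_model(n))
E
```

```text
pics
{'t': 0.0, 'joints': array([ 1.17142045e+00,  4.91573458e-01,  1.55943070e+00, -1.77992130e-05,
        1.09166878e+00, -1.05607971e-01]), 'qvel': array([ 7.34631158e-04, -9.44348071e-04,  1.15262273e-04,  1.19797405e-04,
        5.11440698e-06, -9.42041517e-04]), 'tau': array([-3.21597417e-04, -6.12654161e+01, -2.58187509e+01,  6.92765415e-02,
        4.82253497e-02, -7.85105476e-05]), 'eef_pos': array([180.95114828, 598.20918602, 404.15944875]), 'tcp_rot': array([-3.14149448e+00,  1.07593015e-03,  1.27703669e+00]), 'ft_force': array([ 0.09505532,  0.16014424, -0.68784794]), 'moment': array([ 0.0220197 , -0.01739275, -0.00433202]), 'opening': 0.9992194399086405}
171.3
top {'K': array([[441.74890425,   0.        , 252.82629585],
       [  0.        , 441.74890425, 192.91554675],
       [  0.        ,   0.        ,   1.        ]]), 'xyz': array([ 350.79858599,  -54.55092276, 1590.38145524]), 'rotation': array([ 0.12188119, -0.00238893, -1.57071086])}
side {'K': array([[390.46135444,   0.        , 255.25025268],
       [  0.        , 390.46135444, 191.63281239],
       [  0.        ,   0.        ,   1.        ]]), 'xyz': array([-133.54806677, -887.39950761,  844.10016574]), 'rotation': array([ 0.94842543, -0.00690066, -0.67012053])}
```

View pics/top0.png

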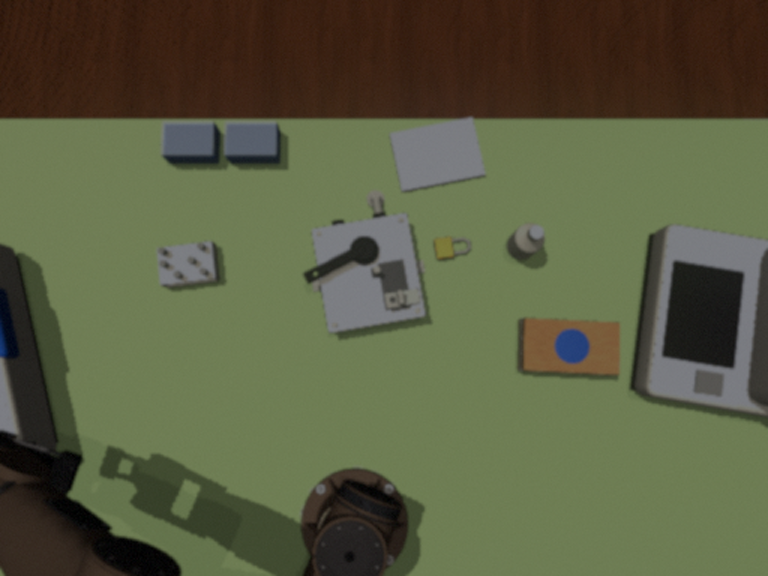

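View pics/side0.png

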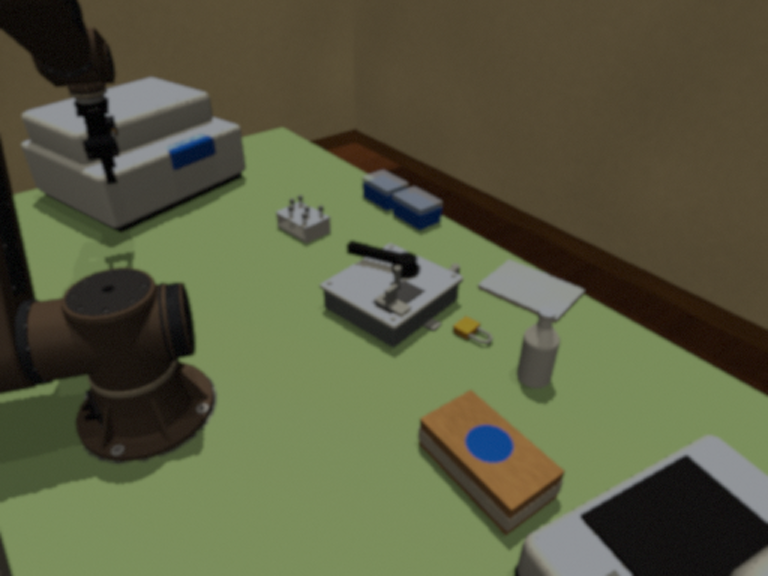

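```bash
cat > h.py <<'E'
from cell import *
import cv2,numpy as np
from scipy.spatial.transform import Rotation as R
def ray(cm,u,v,z):
    K=cm["K"];d=np.linalg.inv(K)@[u,v,1];d=np.array([d[0],-d[1],-d[2]])
    d=R.from_euler("xyz",cm["rotation"]).as_matrix()@d
    return cm["xyz"]+d*(z-cm["xyz"][2])/d[2]
def proj(cm,p):
    q=R.from_euler("xyz",cm["rotation"]).as_matrix().T@(np.asarray(p,float)-cm["xyz"])
    q=cm["K"]@[q[0],-q[1],-q[2]];return q[:2]/q[2]
def togo(p):  # shift in tool axes, cm, to put the TCP at p
    s=state();return R.from_euler("xyz",s["tcp_rot"]).as_matrix().T@(np.asarray(p)-s["eef_pos"])/10
E
python3 - <<'E'
from h import *
im=read_camera("top")[:,:,::-1]
c=im[125:235,195:325]
cv2.imwrite("pics/top1.png",cv2.resize(c,None,fx=5,fy=5,interpolation=cv2.INTER_CUBIC))
cm=camera_model("top")
for n,u,v,z in [("pivot",364,249,111),("bar end",307,276,111),("c1",313,229,70),("c2",406,215,70),("c3",424,317,70),("c4",330,332,70)]:
    print(n,ray(cm,u/1.5,v/1.5,z).round(1))
print(camera_model("wrist"))
E
```

```text
pivot [624.2 -23.5 111. ]
bar end [562.3 104.8 111. ]
c1 [679.1  96.7  70. ]
c2 [ 712.7 -120.9   70. ]
c3 [ 473.  -161.1   70. ]
c4 [438.5  54.7  70. ]
{'K': array([[327.71870314,   0.        , 262.85828857],
       [  0.        , 327.71870314, 185.98433264],
       [  0.        ,   0.        ,   1.        ]]), 'xyz': array([116.89069213, 617.97488794, 383.41031318]), 'rotation': array([-2.42461038e-01,  1.26128887e-03,  1.27646435e+00])}
```

View pics/top1.png

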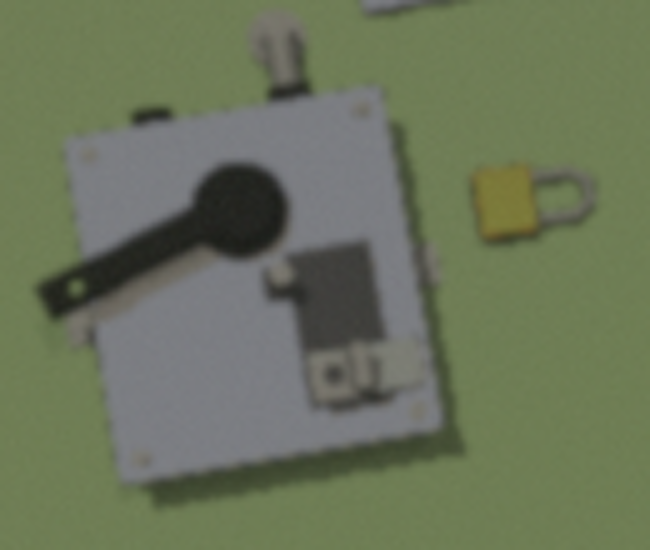

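Run:
```python
from h import *
s=state();print(togo([565,-60,480]).round(2), np.degrees(R.from_euler("xyz",s["tcp_rot"]).inv().__mul__(R.from_euler("xyz",[np.pi,0,.17])).as_rotvec()).round(1))
cm=camera_model("top")
for n,u,v,z in [("pivot",240,210,111),("eye",76,287,111),("post",282,272,115),("hole",335,374,80),("lug",364,365,117)]:
    print(n,ray(cm,195+u/5,125+v/5,z).round(1))
```

```text
[-51.89  55.82  -7.53] [ 0.   0.  63.4]
pivot [620.7 -24.7 111. ]
eye [567.8  86.1 111. ]
post [577.5 -53.2 115. ]
hole [512.  -89.7  80. ]
lug [ 514.1 -108.3  117. ]
```

{"fn": "arm_command", "kwargs": {"steps": [[-26, 28, -7.5, 0, 0, 32], [-52, 56, -7.5, 0, 0, 63], [-52, 56, -7.5, 0, 0, 63], [-52, 56, -7.5, 0, 0, 63], [-52, 56, -7.5, 0, 0, 63], [-52, 56, -7.5, 0, 0, 63], [-52, 56, -7.5, 0, 0, 63], [-52, 56, -7.5, 0, 0, 63], [-52, 56, -7.5, 0, 0, 63], [-52, 56, -7.5, 0, 0, 63], [-52, 56, -7.5, 0, 0, 63], [-52, 56, -7.5, 0, 0, 63]]}}

```text
t: 1.15
eef_pos: [432.2, 166.8, 455.3]
tcp_rot: [-3.141, -0.0, 0.177]
ft_force: [-0.3, 0.5, 0.6]
opening: 1.003
```

Run:
```python
from h import *
s=state();print(s['t'],s['eef_pos'],s['tcp_rot'],togo([565,-60,480]).round(2), np.degrees((R.from_euler("xyz",s["tcp_rot"]).inv()*R.from_euler("xyz",[np.pi,0,.17])).as_rotvec()).round(1))
```

```text
1.15 [432.23285883 166.83636119 455.30126543] [-3.14148107e+00 -2.28485407e-04  1.77421969e-01] [ 9.07 24.67 -2.47] [-0.  -0.   0.4]
```

{"fn": "arm_command", "kwargs": {"steps": [[9, 24.7, -2.5, 0, 0, 0], [9, 24.7, -2.5, 0, 0, 0], [9, 24.7, -2.5, 0, 0, 0], [9, 24.7, -2.5, 0, 0, 0], [9, 24.7, -2.5, 0, 0, 0], [9, 24.7, -2.5, 0, 0, 0], [9, 24.7, -2.5, 0, 0, 0], [9, 24.7, -2.5, 0, 0, 0], [9, 24.7, -2.5, 0, 0, 0], [9, 24.7, -2.5, 0, 0, 0]]}}

```text
t: 1.98
eef_pos: [563.4, -57.3, 479.7]
tcp_rot: [-3.141, 0.001, 0.178]
ft_force: [-0.1, -0.0, 0.2]
opening: 0.999
```

Run:
```python
from h import *
s=state();print(s['t'],s['eef_pos'],s['tcp_rot'])
cm=camera_model("wrist");im=read_camera("wrist");np.savez("w0.npz",im=im,**cm)
cv2.imwrite("pics/w0.png",cv2.resize(im[:,:,::-1],None,fx=1.5,fy=1.5,interpolation=cv2.INTER_CUBIC))
```

```text
1.9833 [563.36046521 -57.34463236 479.72582506] [-3.14089988e+00  7.99355381e-04  1.78032332e-01]
```

View pics/w0.png

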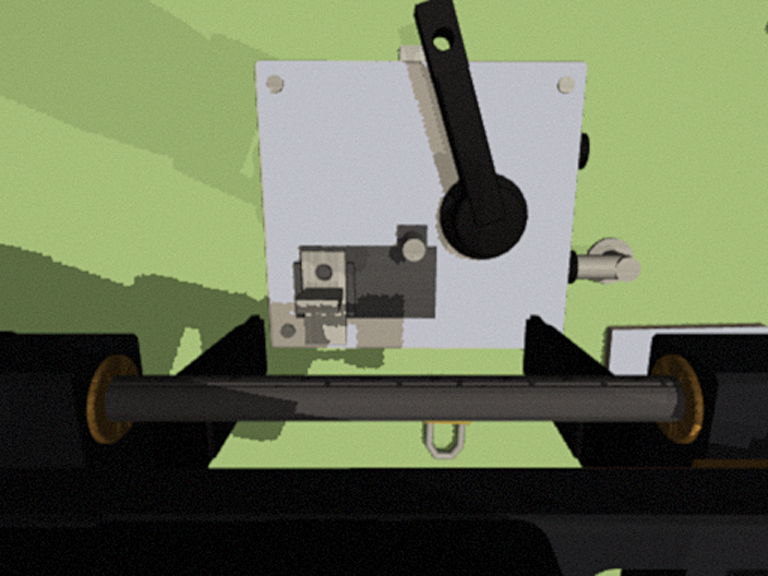

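Run:
```python
from h import *
cm=dict(np.load("w0.npz"))
P={n:ray(cm,u/1.5,v/1.5,z) for n,u,v,z in [("eye",443,40,111),("pivot",484,215,111),("post",413,250,115),("hole",324,272,80),("lugtop",320,294,117),("barL",415,15,111),("barR",450,2,111),("c1",256,62,70),("c2",586,62,70),("c3",565,347,70),("c4",272,347,70)]}
for n in P: print(n,P[n].round(1))
c=np.mean([P[k] for k in("c1","c2","c3","c4")],0);d=P["c2"]-P["c1"];e=P["c3"]-P["c4"];print(c,np.arctan2(d[1],d[0]),np.arctan2(e[1],e[0]),np.linalg.norm(d),np.linalg.norm(e),np.linalg.norm(P["c2"]-P["c3"]))
v=P["eye"]-P["pivot"];print(np.linalg.norm(v),np.arctan2(v[1],v[0]))
```

```text
eye [569.4  87.7 111. ]
pivot [620.7 -18.6 111. ]
post [575.7 -51.4 115. ]
hole [512.1 -87.3  80. ]
lugtop [515.4 -94.6 117. ]
barL [548.7  99.  111. ]
barR [569.4 110.4 111. ]
c1 [439.3  58.2  70. ]
c2 [677.9 101.   70. ]
c3 [ 720.5 -118.3   70. ]
c4 [ 477.2 -161.9   70. ]
[578.69943871 -30.26203263  70.        ] 0.17745468950732368 0.17770056528206588 242.4705014113825 247.17627347834224 223.31216360284677
117.98227221758548 2.019921390116491
```

```bash
cat >> h.py <<'E'
def rel(p,yaw):
    s=state();r=R.from_euler("xyz",s["tcp_rot"]).inv()
    return togo(p).round(2),np.degrees((r*R.from_euler("xyz",[np.pi,0,yaw])).as_rotvec()).round(1)
PIV=np.array([622.5,-26])
def hpose(th,off,z=282,r=115):
    u=np.array([np.cos(th),np.sin(th)]);hx=np.array([u[1],-u[0]])
    return [*(PIV+r*u+off*hx),z],th-np.pi
E
python3 - <<'E'
from h import *
print(state()["tcp_rot"],rel(*hpose(2.016,37,z=330)))
E
```

```text
[-3.14112388e+00  4.39682329e-04  1.78705722e-01] (array([  6.92, -14.07,  15.  ]), array([-0. ,  0. , 74.7]))
```

{"fn": "arm_command", "kwargs": {"jaw": 0, "steps": [[6.9, -14.1, 0, 0, 0, 37], [6.9, -14.1, 0, 0, 0, 74.7], [6.9, -14.1, 0, 0, 0, 74.7], [6.9, -14.1, 0, 0, 0, 74.7], [6.9, -14.1, 5, 0, 0, 74.7], [6.9, -14.1, 8, 0, 0, 74.7], [6.9, -14.1, 12, 0, 0, 74.7], [6.9, -14.1, 15, 0, 0, 74.7], [6.9, -14.1, 15, 0, 0, 74.7], [6.9, -14.1, 15, 0, 0, 74.7], [6.9, -14.1, 15, 0, 0, 74.7], [6.9, -14.1, 15, 0, 0, 74.7]]}}

```text
t: 3.03
eef_pos: [606.2, 94.0, 330.2]
tcp_rot: [3.141, 0.0, -1.128]
ft_force: [0.8, -0.5, -0.1]
opening: 0.215
```

Run:
```python
from h import *
s=state();print(s["eef_pos"],s["tcp_rot"],rel(*hpose(2.016,37)))
cm=camera_model("wrist");im=read_camera("wrist");np.savez("w1.npz",im=im,**cm)
cv2.imwrite("pics/w1.png",cv2.resize(im[:,:,::-1],None,fx=1.5,fy=1.5,interpolation=cv2.INTER_CUBIC))
```

```text
[606.24737582  93.98829546 330.15366782] [ 3.14147056e+00  2.40398379e-04 -1.12821427e+00] (array([ 0.03, -0.  ,  4.82]), array([ 0. ,  0. , -0.2]))
```

View pics/w1.png

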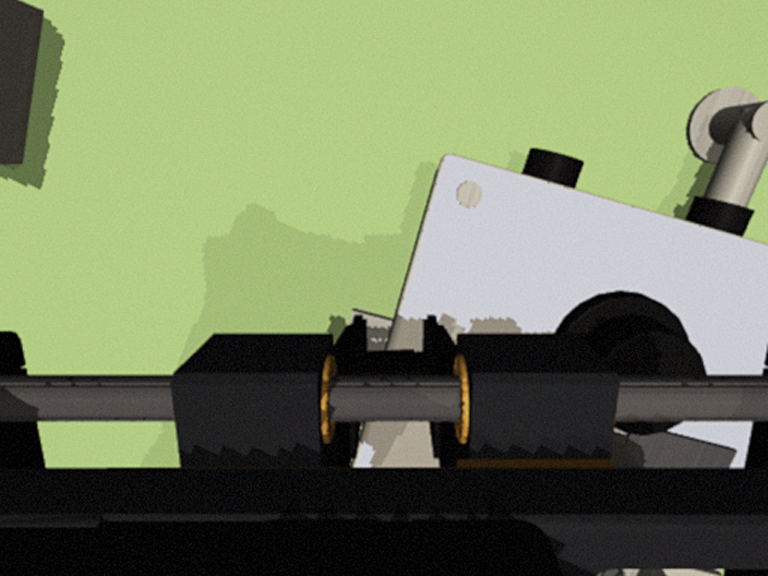

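{"fn": "arm_command", "kwargs": {"steps": [[0, 0, 1.5, 0, 0, 0], [0, 0, 3, 0, 0, 0], [0, 0, 4.8, 0, 0, 0], [0, 0, 4.8, 0, 0, 0], [0, 0.5, 4.8, 0, 0, 0], [0, 1.0, 4.8, 0, 0, 0], [0, 1.0, 4.8, 0, 0, 0]]}}

```text
t: 3.67
eef_pos: [597.2, 88.1, 283.1]
tcp_rot: [-3.141, -0.0, -1.125]
ft_force: [0.4, 0.3, -0.1]
opening: 0.003
```

{"fn": "arm_command", "kwargs": {"steps": [[0, 0.3, 0, 0, 0, 0], [0, 0.6, 0, 0, 0, 0], [0, 0.6, 0, 0, 0, 0]]}}

```text
t: 3.92
eef_pos: [593.4, 86.3, 283.4]
tcp_rot: [-3.134, -0.001, -1.126]
ft_force: [7.4, 7.4, -2.2]
opening: 0.006
```

Run:
```python
from h import *
p0,y0=hpose(2.016,21);r0=R.from_euler("xyz",[np.pi,0,y0])
for t0 in (2.016,2.566):
  p0,y0=hpose(t0,21);r0=R.from_euler("xyz",[np.pi,0,y0])
  print([[*(r0.inv().apply(np.subtract(hpose(t,21)[0],p0))/10).round(2)[:2],round(np.degrees(y0-hpose(t,21)[1]),1)] for t in t0+.55*np.arange(1,13)/12])
```

```text
[[np.float64(-0.08), np.float64(0.53), np.float64(-2.6)], [np.float64(-0.14), np.float64(1.06), np.float64(-5.3)], [np.float64(-0.18), np.float64(1.6), np.float64(-7.9)], [np.float64(-0.19), np.float64(2.13), np.float64(-10.5)], [np.float64(-0.18), np.float64(2.67), np.float64(-13.1)], [np.float64(-0.14), np.float64(3.2), np.float64(-15.8)], [np.float64(-0.08), np.float64(3.73), np.float64(-18.4)], [np.float64(0.01), np.float64(4.26), np.float64(-21.0)], [np.float64(0.12), np.float64(4.79), np.float64(-23.6)], [np.float64(0.26), np.float64(5.3), np.float64(-26.3)], [np.float64(0.42), np.float64(5.82), np.float64(-28.9)], [np.float64(0.6), np.float64(6.32), np.float64(-31.5)]]
[[np.float64(-0.08), np.float64(0.53), np.float64(-2.6)], [np.float64(-0.14), np.float64(1.06), np.float64(-5.3)], [np.float64(-0.18), np.float64(1.6), np.float64(-7.9)], [np.float64(-0.19), np.float64(2.13), np.float64(-10.5)], [np.float64(-0.18), np.float64(2.67), np.float64(-13.1)], [np.float64(-0.14), np.float64(3.2), np.float64(-15.8)], [np.float64(-0.08), np.float64(3.73), np.float64(-18.4)], [np.float64(0.01), np.float64(4.26), np.float64(-21.0)], [np.float64(0.12), np.float64(4.79), np.float64(-23.6)], [np.float64(0.26), np.float64(5.3), np.float64(-26.3)], [np.float64(0.42), np.float64(5.82), np.float64(-28.9)], [np.float64(0.6), np.float64(6.32), np.float64(-31.5)]]
```

{"fn": "arm_command", "kwargs": {"steps": [[-0.08, 0.53, 0, 0, 0, -2.6], [-0.14, 1.06, 0, 0, 0, -5.3], [-0.18, 1.6, 0, 0, 0, -7.9], [-0.19, 2.13, 0, 0, 0, -10.5], [-0.18, 2.67, 0, 0, 0, -13.1], [-0.14, 3.2, 0, 0, 0, -15.8], [-0.08, 3.73, 0, 0, 0, -18.4], [0.01, 4.26, 0, 0, 0, -21], [0.12, 4.79, 0, 0, 0, -23.6], [0.26, 5.3, 0, 0, 0, -26.3], [0.42, 5.82, 0, 0, 0, -28.9], [0.6, 6.32, 0, 0, 0, -31.5]]}}

```text
t: 4.92
eef_pos: [540.0, 53.5, 283.4]
tcp_rot: [-3.135, -0.008, -0.574]
ft_force: [15.6, 9.7, -7.7]
opening: 0.004
```

Run:
```python
from h import *
s=state();p,y=hpose(2.566,21);print(s["eef_pos"],p,s["tcp_rot"][2],y,rel(p,y))
```

```text
[539.95230895  53.49704954 283.4192341 ] [np.float64(537.4609402716836), np.float64(54.21445206771553), 282] -0.5740793746454136 -0.5755926535897933 (array([-0.25,  0.08,  0.14]), array([-0.4, -0.5,  0.1]))
```

{"fn": "arm_command", "kwargs": {"steps": [[-0.08, 0.53, 0, 0, 0, -2.6], [-0.14, 1.06, 0, 0, 0, -5.3], [-0.18, 1.6, 0, 0, 0, -7.9], [-0.19, 2.13, 0, 0, 0, -10.5], [-0.18, 2.67, 0, 0, 0, -13.1], [-0.14, 3.2, 0, 0, 0, -15.8], [-0.08, 3.73, 0, 0, 0, -18.4], [0.01, 4.26, 0, 0, 0, -21], [0.12, 4.79, 0, 0, 0, -23.6], [0.26, 5.3, 0, 0, 0, -26.3], [0.42, 5.82, 0, 0, 0, -28.9], [0.6, 6.32, 0, 0, 0, -31.5]]}}

```text
t: 5.92
eef_pos: [509.9, -2.4, 283.5]
tcp_rot: [-3.14, -0.008, -0.024]
ft_force: [10.7, 16.0, 1.9]
opening: 0.004
```

Run:
```python
from h import *
s=state();p,y=hpose(3.116,21);print(s["eef_pos"],s["tcp_rot"],rel(p,y))
p0,y0=p,y;r0=R.from_euler("xyz",[np.pi,0,y0])
for t in 3.116+.02*np.arange(1,14): print(t,(r0.inv().apply(np.subtract(hpose(t,21)[0],p0))/10).round(2)[:2],round(np.degrees(y0-hpose(t,21)[1]),1))
```

```text
[509.92912082  -2.43054756 283.52371735] [-3.14025166 -0.00757235 -0.02441987] (array([-0.19, -0.03,  0.15]), array([-0.1, -0.4,  0.1]))
3.136 [-0.04  0.23] -1.1
3.156 [-0.07  0.46] -2.3
3.176 [-0.11  0.69] -3.4
3.196 [-0.13  0.93] -4.6
3.216 [-0.15  1.16] -5.7
3.236 [-0.17  1.39] -6.9
3.2560000000000002 [-0.18  1.63] -8.0
3.2760000000000002 [-0.19  1.86] -9.2
3.2960000000000003 [-0.19  2.09] -10.3
3.3160000000000003 [-0.19  2.33] -11.5
3.3360000000000003 [-0.18  2.56] -12.6
3.356 [-0.17  2.79] -13.8
3.3760000000000003 [-0.15  3.03] -14.9
```

{"fn": "arm_command", "kwargs": {"steps": [[-0.04, 0.23, 0, 0, 0, -1.1], [-0.07, 0.46, 0, 0, 0, -2.3], [-0.11, 0.69, 0, 0, 0, -3.4], [-0.13, 0.93, 0, 0, 0, -4.6]]}}

```text
t: 6.25
eef_pos: [508.1, -11.6, 283.4]
tcp_rot: [-3.141, -0.006, 0.055]
ft_force: [9.5, 15.6, 1.6]
opening: 0.004
```

{"fn": "arm_command", "kwargs": {"steps": [[-0.01, 0.12, 0, 0, 0, -0.6], [-0.02, 0.23, 0, 0, 0, -1.1]]}}

```text
t: 6.42
eef_pos: [508.0, -13.9, 283.4]
tcp_rot: [-3.141, -0.006, 0.073]
ft_force: [7.5, 16.1, 1.8]
opening: 0.006
```

{"fn": "arm_command", "kwargs": {"steps": [[-0.01, 0.12, 0, 0, 0, -0.6], [-0.02, 0.23, 0, 0, 0, -1.1]]}}

```text
t: 6.58
eef_pos: [507.9, -16.1, 283.4]
tcp_rot: [-3.141, -0.006, 0.092]
ft_force: [7.0, 15.7, 3.2]
opening: 0.004
```

{"fn": "arm_command", "kwargs": {"steps": [[0, 0.12, 0, 0, 0, -0.6], [-0.01, 0.23, 0, 0, 0, -1.1]]}}

```text
t: 6.75
eef_pos: [507.9, -18.4, 283.4]
tcp_rot: [-3.141, -0.005, 0.112]
ft_force: [7.0, 15.7, 4.2]
opening: 0.004
```

{"fn": "arm_command", "kwargs": {"steps": [[0, 0.12, 0, 0, 0, -0.6], [0, 0.23, 0, 0, 0, -1.1]]}}

```text
t: 6.92
eef_pos: [507.9, -19.9, 283.4]
tcp_rot: [-3.139, -0.005, 0.13]
ft_force: [6.1, 33.1, 7.2]
opening: 0.008
```

{"fn": "arm_command", "kwargs": {"steps": [[0, 0.12, 0, 0, 0, -0.6]]}}

```text
t: 7.0
eef_pos: [507.9, -20.4, 283.4]
tcp_rot: [-3.138, -0.004, 0.14]
ft_force: [4.9, 41.8, 9.8]
opening: 0.004
```

{"fn": "arm_command", "kwargs": {"steps": [[0, -0.2, 0, 0, 0, 0], [0, -0.6, 0, 0, 0, 0], [0, -2, 0, 0, 0, 0], [0, -3, -2, 0, 0, 0], [0, -3, -5, 0, 0, 0], [0, -3, -9, 0, 0, 0], [0, -3, -13, 0, 0, 0], [0, -3, -17, 0, 0, 0], [0, -3, -17, 0, 0, 0], [0, -3, -17, 0, 0, 0]]}}

```text
t: 7.83
eef_pos: [502.7, 6.9, 454.4]
tcp_rot: [3.14, -0.005, 0.141]
ft_force: [0.5, 0.1, -0.8]
opening: 0.005
```

Run:
```python
from h import *
s=state();print(s["t"],s["ft_force"],s["eef_pos"],s["tcp_rot"],rel([555,-65,480],.178))
```

```text
7.8333 [ 0.49421008  0.14745203 -0.76205169] [502.71739105   6.89467182 454.40270217] [ 3.14026484 -0.00482593  0.14087956] (array([ 4.18,  7.86, -2.53]), array([ 0.1, -0.3, -2.1]))
```

{"fn": "arm_command", "kwargs": {"steps": [[8.5, 6.5, -2.5, 0.1, -0.3, -2.1], [8.5, 6.5, -2.5, 0.1, -0.3, -2.1], [8.5, 6.5, -2.5, 0.1, -0.3, -2.1], [8.5, 6.5, -2.5, 0.1, -0.3, -2.1], [8.5, 6.5, -2.5, 0.1, -0.3, -2.1]]}}

```text
t: 8.25
eef_pos: [597.1, -46.3, 475.1]
tcp_rot: [-3.139, 0.008, 0.176]
ft_force: [-0.5, 0.1, -0.2]
opening: 0.006
```

Run:
```python
from h import *
s=state();print(s["t"],s["eef_pos"],s["tcp_rot"])
cm=camera_model("wrist");im=read_camera("wrist");np.savez("w2.npz",im=im,**cm)
cv2.imwrite("pics/w2.png",cv2.resize(im[70:290,80:380,::-1],None,fx=2.5,fy=2.5,interpolation=cv2.INTER_CUBIC))
```

```text
8.25 [597.09747348 -46.27239246 475.13276102] [-3.13878896  0.00771966  0.17642856]
```

View pics/w2.png

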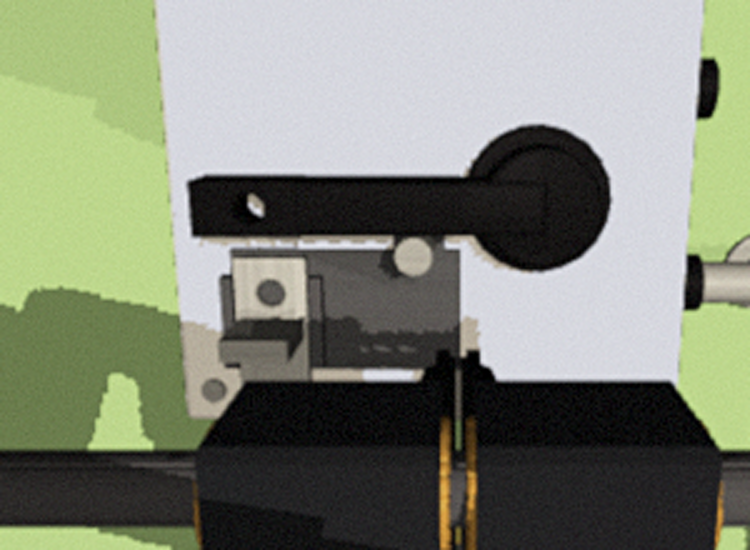

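Run:
```python
from h import *
cm=dict(np.load("w2.npz"));a=.178;E=np.array([[np.cos(a),np.sin(a)],[-np.sin(a),np.cos(a)]])
P={}
for n,u,v,z in [("eye",249,206,111),("hole",271,292,80),("lugfrontL",220,341,117),("lugfrontR",289,341,117),("lugbackL",220,362,117),("lugbackR",287,362,117),("barside",330,237,111),("post",412,257,115)]:
    p=ray(cm,80+u/2.5,70+v/2.5,z);print(n,p.round(1),(E@p[:2]).round(1))
    P[n]=p
h=P["hole"];b=h[:2]+E.T@[0,-22]
print("lug back",b, "pusher centre with 15 clearance",h[:2]+E.T@[0,-47])
t=h[:2]+E.T@[0,-47]
print(rel([*t,340],.178))
```

```text
eye [504.6 -42.7 111. ] [ 489.1 -131.4]
hole [512.2 -87.1  80. ] [ 488.7 -176.4]
lugfrontL [ 500.4 -102.   117. ] [ 474.4 -189. ]
lugfrontR [529.8 -96.7 117. ] [ 504.3 -189. ]
lugbackL [ 501.4 -111.5  117. ] [ 473.8 -198.6]
lugbackR [ 530.1 -106.4  117. ] [ 502.9 -198.5]
barside [540.1 -49.8 111. ] [ 522.7 -144.6]
post [576.  -51.4 115. ] [ 557.8 -152.5]
lug back [ 516.14430908 -108.72044826] pusher centre with 15 clearance [ 520.57084731 -133.32544286]
(array([-8.9 ,  7.33, 13.58]), array([-0.2,  0.5, -0.1]))
```

{"fn": "arm_command", "kwargs": {"steps": [[-9, 7.3, 4, -0.2, 0.5, 0], [-9, 7.3, 8, -0.2, 0.5, 0], [-9, 7.3, 13, -0.2, 0.5, 0], [-9, 7.3, 13, -0.2, 0.5, 0], [-9, 7.3, 13, -0.2, 0.5, 0], [-9, 7.3, 13, -0.2, 0.5, 0], [-9, 7.3, 13, -0.2, 0.5, 0]]}}

```text
t: 8.88
eef_pos: [519.8, -132.8, 347.3]
tcp_rot: [3.141, -0.002, 0.177]
ft_force: [0.6, 0.2, 1.3]
opening: 0.005
```

Run:
```python
from h import *
print(state()["eef_pos"],state()["tcp_rot"],rel([520.6,-133.3,285],.178))
```

```text
[ 519.77116221 -132.79274542  347.28315474] [ 3.14090135e+00 -2.28596855e-03  1.77082117e-01] (array([0.06, 0.06, 6.23]), array([ 0. , -0.1, -0.1]))
```

Descend, settle, then approach to just short of the lug.

{"fn": "arm_command", "kwargs": {"steps": [[0.1, 0.1, 2, 0, 0, 0], [0.1, 0.1, 4, 0, 0, 0], [0.1, 0.1, 6.2, 0, 0, 0], [0.1, 0.1, 6.2, 0, 0, 0], [0.1, -0.4, 6.2, 0, 0, 0], [0.1, -0.9, 6.2, 0, 0, 0], [0.1, -0.9, 6.2, 0, 0, 0], [0.1, -0.9, 6.2, 0, 0, 0]]}}

```text
t: 9.55
eef_pos: [520.0, -123.6, 286.7]
tcp_rot: [3.139, -0.005, 0.178]
ft_force: [0.6, -0.4, 0.7]
opening: 0.003
```

{"fn": "arm_command", "kwargs": {"steps": [[0, -0.1, 0, 0, 0, 0], [0, -0.2, 0, 0, 0, 0], [0, -0.3, 0, 0, 0, 0], [0, -0.4, 0, 0, 0, 0], [0, -0.5, 0, 0, 0, 0], [0, -0.6, 0, 0, 0, 0], [0, -0.7, 0, 0, 0, 0], [0, -0.8, 0, 0, 0, 0], [0, -0.9, 0, 0, 0, 0], [0, -1.0, 0, 0, 0, 0]]}}

```text
t: 10.38
eef_pos: [518.1, -114.3, 285.4]
tcp_rot: [3.14, -0.004, 0.177]
ft_force: [-0.3, -2.9, 3.5]
opening: 0.003
```

{"fn": "arm_command", "kwargs": {"steps": [[0, -0.3, 0, 0, 0, 0], [0, -0.6, 0, 0, 0, 0], [0, -0.9, 0, 0, 0, 0], [0, -1.2, 0, 0, 0, 0], [0, -1.5, 0, 0, 0, 0], [0, -1.8, 0, 0, 0, 0], [0, -2.1, 0, 0, 0, 0], [0, -2.4, 0, 0, 0, 0], [0, -2.7, 0, 0, 0, 0], [0, -2.9, 0, 0, 0, 0], [0, -3.1, 0, 0, 0, 0], [0, -3.2, 0, 0, 0, 0]]}}

```text
t: 11.38
eef_pos: [512.3, -82.6, 285.2]
tcp_rot: [3.14, -0.004, 0.178]
ft_force: [2.6, -1.7, 0.2]
opening: 0.005
```

{"fn": "arm_command", "kwargs": {"steps": [[0, -0.1, 0, 0, 0, 0], [0, -0.2, 0, 0, 0, 0], [0, -0.3, 0, 0, 0, 0]]}}

```text
t: 11.63
eef_pos: [511.8, -79.8, 285.2]
tcp_rot: [3.14, -0.004, 0.177]
ft_force: [2.7, -2.6, 1.2]
opening: 0.003
```

{"fn": "arm_command", "kwargs": {"steps": [[0, -0.05, 0, 0, 0, 0], [0, -0.1, 0, 0, 0, 0]]}}

```text
t: 11.8
eef_pos: [511.7, -78.9, 285.2]
tcp_rot: [3.14, -0.004, 0.177]
ft_force: [1.3, -2.0, 0.4]
opening: 0.004
```

{"fn": "arm_command", "kwargs": {"steps": [[0, -0.05, 0, 0, 0, 0], [0, -0.1, 0, 0, 0, 0]]}}

```text
t: 11.97
eef_pos: [511.5, -77.9, 285.2]
tcp_rot: [3.14, -0.004, 0.177]
ft_force: [2.1, -2.9, 0.6]
opening: 0.004
```

{"fn": "arm_command", "kwargs": {"steps": [[0, -0.05, 0, 0, 0, 0]]}}

```text
t: 12.05
eef_pos: [511.4, -77.4, 285.2]
tcp_rot: [3.14, -0.004, 0.177]
ft_force: [2.4, -2.4, 0.5]
opening: 0.007
```

{"fn": "arm_command", "kwargs": {"steps": [[0, -0.05, 0, 0, 0, 0]]}}

```text
t: 12.13
eef_pos: [511.3, -76.9, 285.2]
tcp_rot: [3.14, -0.004, 0.177]
ft_force: [1.9, -2.5, 0.7]
opening: 0.003
```

{"fn": "arm_command", "kwargs": {"steps": [[0, -0.04, 0, 0, 0, 0]]}}

```text
t: 12.22
eef_pos: [511.3, -76.5, 285.2]
tcp_rot: [3.14, -0.004, 0.177]
ft_force: [2.2, -5.3, 0.2]
opening: 0.005
```

{"fn": "arm_command", "kwargs": {"steps": [[0, -0.04, 0, 0, 0, 0]]}}

```text
t: 12.3
eef_pos: [511.2, -76.3, 285.3]
tcp_rot: [3.139, -0.004, 0.178]
ft_force: [1.1, -7.8, 0.2]
opening: 0.005
```

{"fn": "arm_command", "kwargs": {"steps": [[0, -0.04, 0, 0, 0, 0]]}}

```text
t: 12.38
eef_pos: [511.2, -76.1, 285.3]
tcp_rot: [3.139, -0.004, 0.178]
ft_force: [1.5, -9.6, -0.8]
opening: 0.009
```

{"fn": "arm_command", "kwargs": {"steps": [[0, 0, 0, 0, 0, 0], [0, 0, 0, 0, 0, 0]]}}

```text
t: 12.55
eef_pos: [511.2, -76.2, 285.2]
tcp_rot: [3.139, -0.004, 0.178]
ft_force: [1.9, -8.3, -0.3]
opening: 0.006
```

Run:
```python
from h import *
cm=camera_model("wrist");im=read_camera("wrist");np.savez("w3.npz",im=im,**cm)
print(state()["ft_force"])
cv2.imwrite("pics/w3.png",cv2.resize(im[:,:,::-1],None,fx=1.5,fy=1.5,interpolation=cv2.INTER_CUBIC))
```

```text
[ 1.86791708 -7.86355921 -0.67499987]
```

View pics/w3.png

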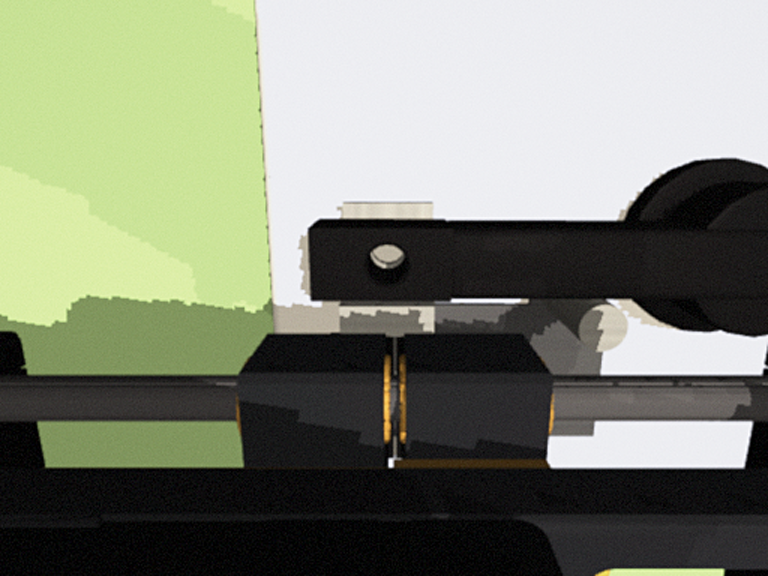

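{"fn": "arm_command", "kwargs": {"steps": [[0, 0.1, 0, 0, 0, 0], [0, 0.5, 0, 0, 0, 0], [0, 1.5, 0, 0, 0, 0], [0, 2, -1, 0, 0, 0], [0, 2, -4, 0, 0, 0], [0, 2, -8, 0, 0, 0], [4, 0, -12, 0, 0, 0], [8, -2, -16, 0, 0, 0], [8, -2, -19, 0, 0, 0], [8, -2, -19, 0, 0, 0], [8, -2, -19, 0, 0, 0], [8, -2, -19, 0, 0, 0]]}}

```text
t: 13.6
eef_pos: [585.5, -41.9, 475.6]
tcp_rot: [3.14, -0.004, 0.178]
ft_force: [0.2, 0.8, -0.4]
opening: 0.004
```

Run:
```python
from h import *
cm=camera_model("wrist");im=read_camera("wrist");np.savez("w4.npz",im=im,**cm)
u,v=proj(cm,[504.6,-42.7,111]);print(u,v,cm["xyz"]);u=int(u);v=int(v)
x0,y0=max(u-60,0),max(v-70,0);print(x0,y0)
cv2.imwrite("pics/w4.png",cv2.resize(im[y0:y0+150,x0:x0+190,::-1],None,fx=4,fy=4,interpolation=cv2.INTER_CUBIC))
```

```text
185.78471049782686 156.77519556957378 [573.76005365  24.3442927  454.56022147]
125 86
```

View pics/w4.png

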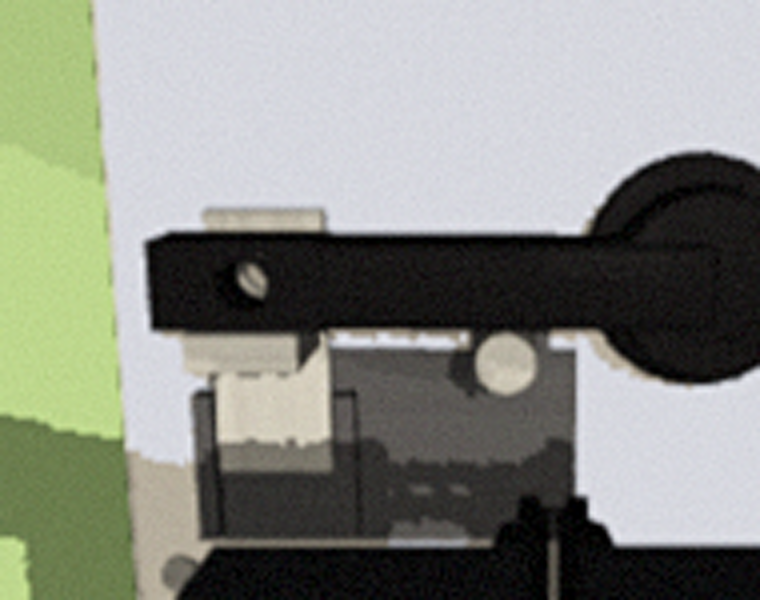

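Run:
```python
from h import *
cm=dict(np.load("w4.npz"));a=.178;E=np.array([[np.cos(a),np.sin(a)],[-np.sin(a),np.cos(a)]])
for n,u,v,z in [("eye",245,283,111),("lugbackL",185,373,117),("lugbackR",298,373,117),("barside",420,331,111),("post",506,363,115)]:
    print(n,(E@ray(cm,125+u/4,86+v/4,z)[:2]).round(1))
s=state();print(s["t"],s["ft_force"],np.abs(s["qvel"]).max());job_done()
```

```text
eye [ 489.6 -131.3]
lugbackL [ 473.8 -154.3]
lugbackR [ 503.6 -154.4]
barside [ 535.4 -144.3]
post [ 558.4 -152.2]
13.65 [-0.09608763 -0.11228499 -0.60046973] 0.021191937994740655
the job is handed in; nothing more can be done
```

I locked out the isolator and handed the job in at about 13.7 s. My last checks were good, but the hand-in reports no verdict.

- **Handle:** I swung it counter-clockwise with the closed fingers until it met the stop post. The finger force rose from about 16 N while turning to 33–42 N against the stop, under the 50 N limit. By calculation that puts well over 8 N on the post.
- **Slide:** I pushed it about 44 mm by the lug against about 2.5 N of friction. The force then rose to about 10 N as the lug met the bar, under the 14 N limit. I held it there at about 8 N, then withdrew.

**Last wrist picture:**
- The bar is still against the post, unmoved to within 0.3 mm.
- The lug sits against the bar.
- The lug's back face measures 23.0 mm behind the handle hole, against a nominal 22 mm, and the lug's centre is within about 1 mm of the hole sideways. This puts the padlock holes in line within about 1.5 mm, against the 2.5 mm allowed. The camera calibration itself is only good to about 2 mm.
- The arm stood clear with no load on it, and nowhere on its path did it come near the padlock, glove box, bottle or rack.

No check failed. The slide's hole was hidden under the bar, so I inferred its alignment from the lug instead of measuring it directly.

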